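Clear up after a consolidation test

ROBOT

A 6-joint arm with a two-finger parallel gripper is mounted at the origin on the work surface. World frame = base frame: x ahead of the robot, y to its left, z up, the work surface at z = 0. Lengths are in mm, angles in rad, forces in N, time in s.
With the tool pointing down it reaches from about 400 to 925 mm from the base axis. Payload 12.5 kg.
Tool frame: the origin (TCP) lies between the finger pads; the fingertips stand 19 mm ahead of it and the grasp point (between the pads) is the TCP (env.nose_length is the distance from the TCP to the fingertips, in mm); z points along the fingers, y is the line along which they close (so a half turn about z gives the same grasp; the last joint's range is limited). The gripper opens to 95 mm and grips with 3 to 60 N. Pads are 20 mm wide; open, the fingers measure 119 mm over their backs; the gripper's body (75 mm by 180 mm) begins 59 mm behind the grasp point.
Start: joints at [-1.276, 0.491, 1.559, -0, 1.092, -0.106], TCP at [243.87, -575.475, 233.661] pointing down, gripper open.
Joint ranges: [-3.1, 3.1], [-0.84, 2.19], [0.05, 2.79], [-1.13, 4.28], [0.06, 2.93], [-2.69, 2.69]. Speed limits (rad/s): [2.22, 2.22, 2.79, 3.14, 3.14, 3.14].

INTERFACE

Orientations are given as [roll, pitch, yaw] about the fixed x, y, z axes, in that order (R = Rz(yaw) Ry(pitch) Rx(roll)).
In Python, from cell import env gives the robot as it stands. The module is installed in compiled form; this text tells all that it offers.
- The arm moves only by the tool drive_tool, never from a script. Its argument "rows" is a list that holds one entry, the list of rows, each a list of 7 numbers: the shift along the tool's x, y, z scaled (see below), then the turn, a rotation vector about the tool's x, y, z scaled (see below), then the opening, from 0 (shut) to 1 (fully open). In form: [[[tx, ty, tz, ax, ay, az, jaw], ...]]. A call has 1 to 5 rows; each row shifts and turns the commanded pose from where the row before left it, along the tool's axes as they then stand; what a row does not reach is not made up. The controller multiplies each number of a shift by 250 mm and each number of a turn by 180 degrees. A row lasts 1/8 s, in which the tool goes at most 62.5 mm and 10.7 degrees, less where a joint would pass 70% of its speed; a pose out of reach is approached as far as the arm can. A call with a number of a shift or a turn outside -1 to 1 is refused whole. A call with a gripper value outside its range is refused whole. The fingers move at their own pace and stop on an object; the grip force is fixed at half the most. Time passes only in rows, so rows that do not move let the fingers close. It gives the time, the measured TCP pose, the force, the opening and the grip force at its end, in the units of the state.
- env.state(): the state, without advancing time (a new reading comes with each control period).
- env.read_camera(name): name is "scene" or "top" or "wrist"; returns a dict with "color" (480x640x3 uint8, blue, green, red), "camera_matrix" (3x3 intrinsics, pixels), "pose" (4x4, takes a point from camera to world coordinates). Camera axes: x right, y up, looking along -z (the intrinsics and any distortion apply to the point x, -y, -z); pixel columns grow to the right and rows downward; lengths in mm; the calibration is good to about 2 mm. The wrist camera is an equidistant fisheye: a pixel r from the principal point sees the ray r / f radians off the axis. A picture is of the moment at which its call begins. There is no depth.
- env.job_done(): hands the job in; it is judged then, once.
Trained networks look in a picture, given as the dict that the camera call returned (one of the last four; its "shot" number tells which), for a name from the list of things; names that differ only in an ending like _2 or _b are one class to them, and where a whole thing is asked for, a point or a joint stands for the part that bears it (a point fixed in the world has none). Each returns a list of dicts, best first, with "score" (0 to 1); they miss things now and then, are a little off and sometimes report something else, mostly with a low value. They report only what shows in the picture. A call takes as long as a camera call.
- env.search_frame(name, picture): "at" ([x, y, z] in mm, in the coordinates of the camera as it stood for that picture, good to about 4 mm: the middle of the surface that is visible of it).
- env.place_of(name, picture): "at" ([x, y, z] in mm, in the coordinates of the camera as it stood for that picture, good to about 4 mm: a listed point, or the origin of a listed thing).
The state is a dict: "t": time; "joints": joint angles; "qvel": joint speeds; "tau": joint torques, N m; "eef_pos": TCP position; "tcp_rot": TCP orientation; "ft_force": force on the tool from outside, world axes, zero at the start; "moment": the same for the moment, N m; "opening": opening from 0.0 (shut) to 1.0 (fully open); "grip_force": force on a finger pad.
Only numpy, scipy, OpenCV 4.12 (cv2) and the standard library are available. Lean on these libraries where they do the work, as an engineer would, in place of code of your own. Each camera call takes 0.05 s, during which the arm holds its last target. There are 200 camera calls.

TASK

Clear the soil lab bench: lay both soil discs flat in the rectangular pan, slip the steel ring over the upright post so that it lies on its base, and stand the brass weight upright in the round dark dish. One of the discs is shut in behind the tall tin in the grey stand: first stand the tin aside on the square black mat, put that disc in the pan, and then put the tin back upright where it stood, at the front of the stand. Set the soil discs down rather than dropping them, since they crumble, and never tip the tin over.

Things in the scene. Friction and masses are not known exactly. Their poses are not given: they have to be found in the camera images.
- tin: The blocker: closed plain aluminium tin, an upright cylinder 56 mm in diameter and 90 mm tall, 0.18 kg. Origin at the centre of its underside, z up its axis. At the start it stands in the front of the grey stand.
- disc_a: Grey-brown soil disc lying flat, 50 mm in diameter, 20 mm thick, about 75 g; the one in the grey stand, behind the tin with about 5 mm between them. Origin at the centre of its underside, z up.
- disc_b: The other soil disc, of the same shape and size as disc_a, lying flat on the open bench. Origin at the centre of its underside, z up.
- ring: Steel specimen ring lying flat on the bench: 60 mm outside diameter, 50 mm inside, 20 mm high, 0.13 kg. Origin on its axis at the level of its underside, z up.
- weight: Brass laboratory weight standing upright on the bench, about 0.4 kg: round body 40 mm in diameter and 36 mm high, above it a narrow neck (18 mm) and a small knob (26 mm), 58 mm high in all. Origin at the centre of its underside, z up.
- stand: Fixed grey stall, 180 (its x) by 84 mm (y): floor 4 mm thick; walls 35 mm high along both sides (76 mm clear between) and across the rear. Origin under its centre; x points from the open front (robot's side) to the rear. Tin's place: thin square black patch centred at x = -50 mm, y = 0; disc_a lies near x = +8 mm, 13 mm from each side wall (no room for a finger), 53 mm from the rear wall.
- pan: Fixed rectangular aluminium pan, 180 mm (its x) by 130 mm (its y), 15 mm high, walls and floor 4 mm thick, with a thin wire handle at its -x end. Origin under its centre on the bench, z up. Room for both soil discs side by side along its x.
- post: Fixed steel post, 22 mm in diameter, standing upright on a round grey base 90 mm in diameter and 10 mm thick; its tip is tapered, 40 mm above the bench. Origin under its centre on the bench, z up.
- dish: Fixed round dark steel dish, 110 mm in diameter at the rim and 12 mm high, floor 4 mm thick. Origin under its centre on the bench, z up.
- mat: Fixed square black rubber mat, 110 by 110 mm, 3 mm thick: the tin's resting place while disc_a is taken out. Origin under its centre on the bench, z up.

How it is judged (in metres and radians):
On the way, in this order (a step that is already met when the one before it is completed fails the run):
1. the tin stands released on the black mat, while the soil disc is still in the stand (horizontal distance between tin and mat below 0.045 m and height (world z) of tin below 0.01 m and angle between tin's own z axis and vertical below 0.1 rad and contact force between the fingers and tin below 0.1 N and horizontal distance between disc_a and stand below 0.05 m), for 0.2 s.
2. the soil disc from the stand lies flat and released in the pan, the tin still on the mat (x of disc_a in the frame of pan between -0.068 and 0.068 m and y of disc_a in the frame of pan between -0.043 and 0.043 m and z of disc_a in the frame of pan below 0.012 m and angle between disc_a's own z axis and vertical below 0.15 rad and contact force between the fingers and disc_a below 0.1 N and horizontal distance between tin and mat below 0.045 m and height (world z) of tin below 0.01 m and angle between tin's own z axis and vertical below 0.1 rad), for 0.2 s.
3. the tin stands again, released, at the front of the stand (x of tin in the frame of stand between -0.072 and -0.028 m and y of tin in the frame of stand between -0.016 and 0.016 m and z of tin in the frame of stand below 0.01 m and angle between tin's own z axis and vertical below 0.1 rad and contact force between the fingers and tin below 0.1 N), for 0.2 s.
At the end, for the whole second after the job is handed in: Both soil discs lie flat on the pan's floor; the ring is over the post, flat on its base; the weight stands upright on the dish's floor; the tin stands upright on the stand's floor within 22 mm along and 16 mm across of its place at the front; all released and at rest (x of disc_a in the frame of pan between -0.068 and 0.068 m and y of disc_a in the frame of pan between -0.043 and 0.043 m and z of each of disc_a, disc_b in the frame of pan below 0.012 m and angle between each of disc_a, disc_b, ring, weight's own z axis and vertical below 0.15 rad and x of disc_b in the frame of pan between -0.068 and 0.068 m and y of disc_b in the frame of pan between -0.043 and 0.043 m and horizontal distance between ring and post below 0.017 m and z of ring in the frame of post below 0.016 m and horizontal distance between weight and dish below 0.034 m and z of weight in the frame of dish below 0.01 m and x of tin in the frame of stand between -0.072 and -0.028 m and y of tin in the frame of stand between -0.016 and 0.016 m and z of tin in the frame of stand below 0.01 m and angle between tin's own z axis and vertical below 0.1 rad and linear speed of each of tin, disc_a, disc_b, ring, weight below 0.02 m/s); the robot touches nothing.
It fails at once if a soil disc is dropped (moves faster than 0.7 m/s, a fall of some 25 mm, without the fingers on it) ((contact force between the fingers and disc_a below 0.1 N and linear speed of disc_a above 0.7 m/s) or (contact force between the fingers and disc_b below 0.1 N and linear speed of disc_b above 0.7 m/s)).
It fails at once if the tin is tipped over (angle between tin's own z axis and vertical above 0.7 rad).
It also fails if it takes over 141 s, if anything falls off the work surface, if the arm or the gripper's body presses on something with over 40 N, if the wrist force passes 120 N, or if a joint passes its speed limit or range.

## Working session

There is one attempt and no reset: what is moved stays moved. The work goes in short steps, Python scripts to look and compute and a tool call to move; the robot and the scene stay as the last step left them, time stands still between calls to the robot, and variables do not carry over. Pictures are saved under pics/ and viewed, at most 14 in all, crops included, and the job is handed in when it is done.

Besides the shell and the picture viewer there is one more tool, called after "Call:" as name([rows], argument=value, ...), one row to a line, values as JSON. drive_tool: Moves the arm, as the interface text tells. Its arguments: {"type":"object","properties":{"rows":{"type":"array","items":{"type":"array","items":{"type":"array","items":{"type":"number","minimum":-1,"maximum":1}}}}},"required":["rows"]}

```bash
mkdir -p pics
cat > h.py <<'E'
import numpy as np, cv2
from cell import env
def w(pic,p): return (pic["pose"]@np.r_[p,1])[:3]
def find(cam,names,pic=None):
    pic=pic or env.read_camera(cam)
    for n in names:
        for f in ("place_of",):
            for d in getattr(env,f)(n,pic)[:2]:
                print(cam,n,round(d["score"],2),w(pic,d["at"]).round(0))
    return pic
E
python3 - <<'E'
from h import *
s=env.state();print(s)
N="tin disc_a ring weight stand pan post dish mat".split()
for c in ("top","scene"):
    p=find(c,N);cv2.imwrite(f"pics/{c}.png",p["color"]);print(p["camera_matrix"].round(1).tolist(),p["pose"].round(3).tolist())
print(env.state()["t"])
E
```

```text
{'t': 0.0, 'joints': array([-1.27560648e+00,  4.91580355e-01,  1.55944841e+00, -1.59657073e-05,
        1.09165965e+00, -1.05589102e-01]), 'qvel': array([ 3.06551874e-04, -7.93037339e-05,  3.38887423e-04,  1.03151570e-03,
       -1.34281251e-03, -4.93628335e-04]), 'tau': array([-2.31212704e-03, -6.12643147e+01, -2.58183485e+01,  6.92591001e-02,
        4.82590136e-02, -1.07377684e-04]), 'eef_pos': array([ 243.79667553, -575.25933877,  233.04916301]), 'tcp_rot': array([-3.14050150e+00, -1.01404908e-04,  4.00786260e-01]), 'ft_force': array([-0.66192579,  0.40144581, -0.1561893 ]), 'moment': array([ 0.02121199, -0.03053055, -0.00518874]), 'grip_force': 0.0, 'opening': 1.0010871746684538}
top tin 0.77 [ 513. -225.    5.]
top tin 0.27 [385. 281.  -1.]
top disc_a 0.7 [ 382. -272.   -3.]
top disc_a 0.69 [ 572. -223.    7.]
top ring 0.71 [383. 279.  -3.]
top weight 0.61 [458.  -1.  -2.]
top stand 0.65 [ 563. -224.   -1.]
top pan 0.62 [566. 230.  -1.]
top post 0.81 [637.  -4.  -3.]
top dish 0.63 [ 527. -407.    3.]
top mat 0.64 [568. 233.  -5.]
top mat 0.59 [501. 409.   2.]
[[496.1, 0.0, 318.3], [0.0, 496.1, 237.3], [0.0, 0.0, 1.0]] [[-0.026, 0.983, -0.184, 322.578], [-1.0, -0.028, -0.012, -1.458], [-0.017, 0.183, 0.983, 1104.277], [0.0, 0.0, 0.0, 1.0]]
scene tin 0.67 [ 513. -224.    1.]
scene disc_a 0.87 [ 383. -278.   -2.]
scene disc_a 0.66 [ 572. -228.    6.]
scene ring 0.66 [378. 276.  -3.]
scene weight 0.9 [450.   3.  -3.]
scene weight 0.75 [378. 274.  -2.]
scene stand 0.93 [ 560. -226.   -0.]
scene pan 0.56 [562. 226.   1.]
scene post 0.85 [636.  -6.  -2.]
scene dish 0.61 [ 528. -405.    1.]
scene dish 0.3 [ 573. -227.    4.]
scene mat 0.85 [497. 403.  -0.]
[[499.7, 0.0, 325.4], [0.0, 499.7, 237.4], [0.0, 0.0, 1.0]] [[-0.787, -0.446, 0.426, 959.133], [0.617, -0.586, 0.526, 546.019], [0.015, 0.677, 0.736, 814.328], [0.0, 0.0, 0.0, 1.0]]
1.0
```

View pics/top.png

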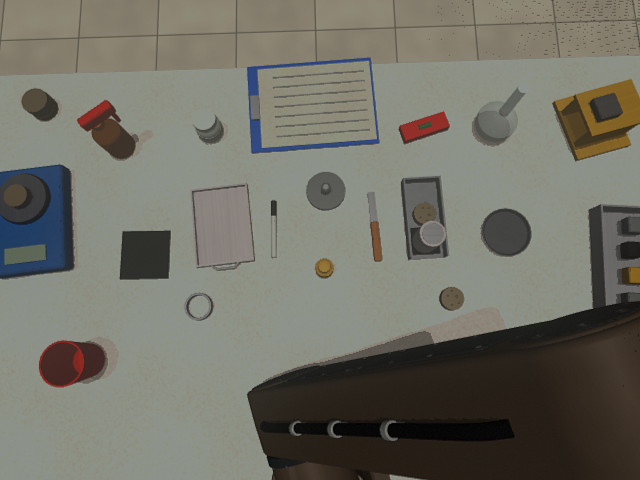

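View pics/scene.png

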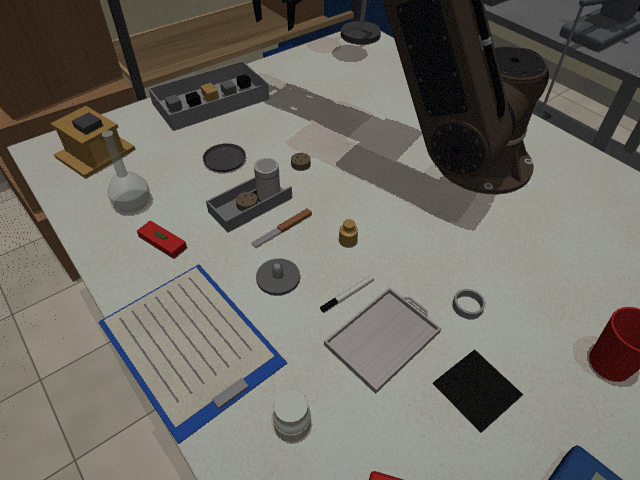

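The top view shows the stand at about (425,218) with the tin at (432,235) and disc_a at (425,213). Disc_b is at (452,298), the ring at (199,306), the weight at (324,268), the dish at (506,232), the post at (325,190), the pan at (223,226) and the mat at (145,255). Next I'll get the yaws and tighter centres.

```bash
cat >> h.py <<'E'
def unp(pic,uv,z):
    K=pic["camera_matrix"];T=pic["pose"]
    d=T[:3,:3]@np.array([(uv[0]-K[0,2])/K[0,0],-(uv[1]-K[1,2])/K[1,1],-1.]);o=T[:3,3]
    return o+d*(z-o[2])/d[2]
E
python3 - <<'E'
from h import *
p=env.read_camera("top")
st=[unp(p,q,35)[:2] for q in [(402,178),(440.5,177),(447.5,259),(408,260)]]
pa=[unp(p,q,15)[:2] for q in [(192,187),(248.5,184),(255,263),(198,268.5)]]
ma=[unp(p,q,3)[:2] for q in [(122,232),(170,231),(170,278),(120,279)]]
for c in (st,pa,ma):
    c=np.array(c);f=c[:2].mean(0)-c[2:].mean(0);print(c.mean(0).round(1),"yaw",np.degrees(np.arctan2(f[1],f[0])).round(1),np.linalg.norm(f).round(0))
for n,q,z in [("disc_b",(452,298),20),("ring",(199,306),20),("weight",(324,267),58),("post",(325,190.5),10),("dish",(506.5,232.5),12),("tin",(432.5,234),90),("disc_a",(425,213),24)]: print(n,unp(p,q,z).round(0))
# averaged nets
for n in "tin disc_a ring weight stand pan post dish mat".split(): find("top",[n],p)
find("scene","tin disc_a ring weight stand pan post dish mat".split())
E
```

```text
[ 559.3 -223.2] yaw 0.7 185.0
[560.6 224.7] yaw 4.9 186.0
[499.6 402.7] yaw 1.0 107.0
disc_b [ 383. -274.   20.]
ring [381. 275.  20.]
weight [454.   1.  58.]
post [635.  -6.  10.]
dish [ 526. -408.   12.]
tin [ 512. -226.   90.]
disc_a [ 573. -227.   24.]
top disc_a 0.93 [ 572. -224.    6.]
top disc_a 0.65 [ 383. -275.   -2.]
top ring 0.4 [ 563. -222.   -2.]
top weight 0.8 [456.  -0.   3.]
top stand 0.79 [ 564. -225.   -2.]
top stand 0.27 [565. 230.  -3.]
top pan 0.68 [565. 231.  -1.]
top post 0.79 [637.  -5.  -1.]
top post 0.54 [ 563. -223.   -2.]
top dish 0.88 [ 527. -407.    4.]
top mat 0.83 [503. 405.  -0.]
scene tin 0.77 [ 512. -225.    2.]
scene ring 0.78 [379. 278.   1.]
scene weight 0.97 [450.   2.   0.]
scene stand 0.68 [ 560. -227.    3.]
scene pan 0.61 [563. 231.   1.]
scene post 0.74 [636.  -8.  -5.]
scene post 0.32 [453.   5.  -3.]
scene dish 0.6 [ 527. -406.   -2.]
scene mat 0.65 [ 516. -224.    2.]
```

Call:
drive_tool([
  [[0, 0, 0, 0, 0, 0.0425, 1], [0, 0, 0, 0, 0, 0.0425, 1], [0, 0, 0, 0, 0, 0.0425, 1], [0.134, -0.175, 0, 0, 0, 0, 1], [0.134, -0.175, 0, 0, 0, 0, 1]],
])

```text
t: 2.62
eef_pos: [311.2, -487.1, 233.5]
tcp_rot: [-3.142, -0.0, -0.001]
ft_force: [0.6, -0.6, -0.3]
opening: 1.002
grip_force: 0.0
```

Call:
drive_tool([
  [[0.134, -0.175, 0, 0, 0, 0, 1], [0.134, -0.175, 0, 0, 0, 0, 1], [0.134, -0.175, 0, 0, 0, 0, 1], [0.134, -0.175, 0, 0, 0, 0, 1], [0.134, -0.175, 0, 0, 0, 0, 1]],
])

```text
t: 3.25
eef_pos: [479.3, -267.7, 233.9]
tcp_rot: [3.141, -0.0, 0.0]
ft_force: [0.4, -0.6, 0.5]
opening: 0.998
grip_force: 0.0
```

Call:
drive_tool([
  [[0.134, -0.175, 0, 0, 0, 0, 1], [0, 0, 0, 0, 0, 0, 1], [0, 0, 0, 0, 0, 0, 1]],
])

```text
t: 3.62
eef_pos: [511.7, -225.5, 233.6]
tcp_rot: [3.141, 0.0, 0.001]
ft_force: [0.0, -0.2, 0.3]
opening: 1.004
grip_force: 0.0
```

Run:
```python
from h import *
p=find("wrist",["tin","disc_a","stand","disc_b"]);cv2.imwrite("pics/w1.png",p["color"])
```

```text
wrist tin 0.7 [ 510. -224.    3.]
wrist disc_a 0.58 [ 384. -274.   -2.]
wrist disc_a 0.56 [ 574. -225.   -1.]
wrist disc_b 0.58 [ 384. -274.   -2.]
wrist disc_b 0.56 [ 574. -225.   -1.]
```

View pics/w1.png

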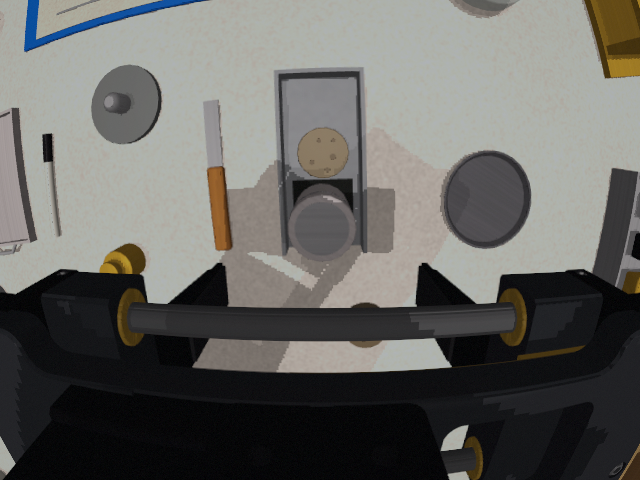

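The wrist view shows the tin at about (322,222), centred between the fingers, with the disc behind it at (323,153). That matches the estimates, so I'm descending to the tin.

Call:
drive_tool([
  [[0, 0, 0.2, 0, 0, 0, 1], [0, 0, 0.2, 0, 0, 0, 1], [0, 0, 0.15, 0, 0, 0, 1], [0, 0, 0.1, 0, 0, 0, 1], [0, 0, 0, 0, 0, 0, 1]],
])

```text
t: 4.5
eef_pos: [510.9, -225.7, 69.8]
tcp_rot: [-3.14, 0.003, -0.001]
ft_force: [-0.7, 0.4, 0.9]
opening: 1.001
grip_force: 0.0
```

Call:
drive_tool([
  [[0, 0, 0, 0, 0, 0, 0.5], [0, 0, 0, 0, 0, 0, 0.5], [0, 0, 0, 0, 0, 0, 0.4], [0, 0, 0, 0, 0, 0, 0.4], [0, 0, 0, 0, 0, 0, 0.4]],
])

```text
t: 5.12
eef_pos: [511.9, -225.5, 71.4]
tcp_rot: [3.141, -0.0, 0.0]
ft_force: [-0.5, 0.1, 2.6]
opening: 0.586
grip_force: 30.0
```

Call:
drive_tool([
  [[0, 0, -0.06, 0, 0, 0, 0.4], [0, 0, -0.15, 0, 0, 0, 0.4], [0, 0, -0.15, 0, 0, 0, 0.4], [0, -0.1, 0, 0, 0, 0, 0.4], [-0.008, -0.2, 0, 0, 0, 0, 0.4]],
])

```text
t: 5.75
eef_pos: [509.9, -150.6, 162.3]
tcp_rot: [3.141, -0.002, -0.002]
ft_force: [1.5, 0.2, -1.9]
opening: 0.584
grip_force: 30.0
```

Call:
drive_tool([
  [[-0.008, -0.2, 0, 0, 0, 0, 0.4], [-0.008, -0.2, 0, 0, 0, 0, 0.4], [-0.008, -0.2, 0, 0, 0, 0, 0.4], [-0.008, -0.2, 0, 0, 0, 0, 0.4], [-0.008, -0.2, 0, 0, 0, 0, 0.4]],
])

```text
t: 6.38
eef_pos: [499.5, 101.2, 162.0]
tcp_rot: [3.142, -0.001, 0.0]
ft_force: [0.9, -0.8, -0.8]
opening: 0.583
grip_force: 30.0
```

Call:
drive_tool([
  [[0, -0.2, 0, 0, 0, 0, 0.4], [0, -0.2, 0, 0, 0, 0, 0.4], [0, -0.2, 0, 0, 0, 0, 0.4], [0, -0.2, 0, 0, 0, 0, 0.4], [0, -0.2, 0, 0, 0, 0, 0.4]],
])

```text
t: 7.0
eef_pos: [499.3, 351.3, 162.0]
tcp_rot: [-3.142, -0.0, 0.0]
ft_force: [0.5, 0.7, -2.5]
opening: 0.585
grip_force: 30.0
```

Call:
drive_tool([
  [[0, -0.122, 0, 0, 0, 0, 0.4], [0, -0.1, 0, 0, 0, 0, 0.4], [0, 0, 0, 0, 0, 0, 0.4], [0, 0, 0, 0, 0, 0, 0.4]],
])

```text
t: 7.5
eef_pos: [499.4, 404.5, 161.4]
tcp_rot: [3.141, 0.0, 0.0]
ft_force: [-0.3, 1.3, -2.4]
opening: 0.586
grip_force: 30.0
```

Call:
drive_tool([
  [[0, 0, 0.15, 0, 0, 0, 0.4], [0, 0, 0.13, 0, 0, 0, 0.4], [0, 0, 0.06, 0, 0, 0, 0.4], [0, 0, 0.02, 0, 0, 0, 0.4], [0, 0, 0.004, 0, 0, 0, 0.4]],
])

```text
t: 8.12
eef_pos: [500.1, 405.1, 70.8]
tcp_rot: [-3.141, -0.001, -0.0]
ft_force: [-0.4, -0.1, -1.8]
opening: 0.585
grip_force: 30.0
```

Call:
drive_tool([
  [[0, 0, 0, 0, 0, 0, 0.4], [0, 0, 0, 0, 0, 0, 0.7], [0, 0, 0, 0, 0, 0, 1], [0, 0, 0, 0, 0, 0, 1], [0, 0, 0, 0, 0, 0, 1]],
])

```text
t: 8.75
eef_pos: [499.6, 405.1, 70.2]
tcp_rot: [3.142, -0.0, 0.0]
ft_force: [0.1, -1.0, 1.0]
opening: 0.947
grip_force: 0.0
```

Call:
drive_tool([
  [[0, 0, -0.1, 0, 0, 0, 1], [0, 0, -0.2, 0, 0, 0, 1], [0, 0, -0.2, 0, 0, 0, 1], [0.0265, 0.2293, 0, 0, 0, 0, 1], [0.0265, 0.2293, 0, 0, 0, 0, 1]],
])

```text
t: 9.38
eef_pos: [512.8, 289.5, 195.7]
tcp_rot: [-3.141, -0.001, 0.002]
ft_force: [-0.2, 0.5, -0.1]
opening: 1.001
grip_force: 0.0
```

Call:
drive_tool([
  [[0.0265, 0.2293, 0, 0, 0, 0, 1], [0.0265, 0.2293, 0, 0, 0, 0, 1], [0.0265, 0.2293, 0, 0, 0, 0, 1], [0.0265, 0.2293, 0, 0, 0, 0, 1], [0.0265, 0.2293, 0, 0, 0, 0, 1]],
])

```text
t: 10.0
eef_pos: [546.1, 1.9, 195.3]
tcp_rot: [3.141, -0.0, 0.0]
ft_force: [0.5, 0.2, 0.5]
opening: 1.0
grip_force: 0.0
```

Call:
drive_tool([
  [[0.0265, 0.2293, 0, 0, 0, 0, 1], [0.0265, 0.2293, 0, 0, 0, 0, 1], [0.0265, 0.2293, 0, 0, 0, 0, 1], [0.0265, 0.2293, 0, 0, 0, 0, 1], [0, 0, 0, 0, 0, -0.05, 1]],
])

```text
t: 10.62
eef_pos: [572.6, -229.3, 194.7]
tcp_rot: [3.141, -0.0, 0.156]
ft_force: [-0.4, 0.7, -0.1]
opening: 1.001
grip_force: 0.0
```

Call:
drive_tool([
  [[0, 0, 0, 0, 0, -0.05, 1], [0, 0, 0, 0, 0, -0.05, 1], [0, 0, 0, 0, 0, -0.05, 1], [0, 0, 0, 0, 0, -0.05, 1], [0, 0, 0, 0, 0, -0.05, 1]],
])

```text
t: 11.25
eef_pos: [572.6, -225.5, 195.1]
tcp_rot: [3.142, 0.0, 0.948]
ft_force: [0.8, 1.0, 0.2]
opening: 0.999
grip_force: 0.0
```

Call:
drive_tool([
  [[0, 0, 0, 0, 0, -0.05, 1], [0, 0, 0, 0, 0, -0.05, 1], [0, 0, 0, 0, 0, -0.05, 1], [0, 0, 0, 0, 0, -0.05, 1], [0, 0, 0, 0, 0, 0, 1]],
])

```text
t: 11.88
eef_pos: [572.6, -225.5, 195.1]
tcp_rot: [-3.142, 0.0, 1.57]
ft_force: [0.4, -1.0, -0.1]
opening: 1.0
grip_force: 0.0
```

Run:
```python
from h import *
print(env.state()["eef_pos"],env.state()["tcp_rot"])
find("top",["tin","mat","pan"]);find("scene",["tin","mat","pan"]);find("wrist",["disc_a","stand"])
```

```text
[ 572.62655686 -225.45021546  195.13352832] [-3.14156932e+00  4.52628677e-05  1.56996106e+00]
top tin 0.56 [502. 406.   4.]
top mat 0.94 [504. 407.  -3.]
top pan 0.64 [562. 227.  -1.]
scene tin 0.95 [499. 408.   4.]
scene tin 0.22 [381. 279.   3.]
scene mat 0.86 [501. 402.   2.]
scene mat 0.41 [ 561. -227.    2.]
scene pan 0.61 [563. 230.  -1.]
wrist disc_a 0.93 [ 574. -226.    0.]
wrist disc_a 0.59 [ 386. -272.   -3.]
```

Call:
drive_tool([
  [[0, 0, 0.2, 0, 0, 0, 1], [0, 0, 0.2, 0, 0, 0, 1], [0, 0, 0.15, 0, 0, 0, 1], [0, 0, 0.09, 0, 0, 0, 1], [0, 0, 0.036, 0, 0, 0, 1]],
])

```text
t: 13.05
eef_pos: [572.3, -225.3, 24.9]
tcp_rot: [-3.14, -0.001, 1.571]
ft_force: [-0.1, 0.0, 1.0]
opening: 1.001
grip_force: 0.0
```

Call:
drive_tool([
  [[0, 0, 0, 0, 0, 0, 1], [0, 0, 0, 0, 0, 0, 0.6], [0, 0, 0, 0, 0, 0, 0.5], [0, 0, 0, 0, 0, 0, 0.4], [0, 0, 0, 0, 0, 0, 0.4]],
])

```text
t: 13.68
eef_pos: [572.7, -225.5, 26.4]
tcp_rot: [3.141, 0.0, 1.571]
ft_force: [-0.2, -0.7, 1.0]
opening: 0.637
grip_force: 0.0
```

Call:
drive_tool([
  [[0, 0, 0, 0, 0, 0, 0.4], [0, 0, 0, 0, 0, 0, 0.4]],
])

```text
t: 13.92
eef_pos: [572.7, -225.5, 26.2]
tcp_rot: [3.142, 0.0, 1.571]
ft_force: [-0.4, 0.1, 1.3]
opening: 0.522
grip_force: 30.0
```

Call:
drive_tool([
  [[0, 0, -0.04, 0, 0, 0, 0.4], [0, 0, -0.1, 0, 0, 0, 0.4], [0, 0, -0.15, 0, 0, 0, 0.4], [0, 0, -0.15, 0, 0, 0, 0.4], [0.1, 0.012, 0, 0, 0, 0, 0.4]],
])

```text
t: 14.55
eef_pos: [576.7, -201.7, 139.7]
tcp_rot: [3.137, 0.003, 1.569]
ft_force: [-0.6, 0.8, -1.6]
opening: 0.519
grip_force: 30.0
```

Call:
drive_tool([
  [[0.2, 0.012, 0, 0, 0, 0, 0.4], [0.2, 0.012, 0, 0, 0, 0, 0.4], [0.2, 0.012, 0, 0, 0, 0, 0.4], [0.2, 0.012, 0, 0, 0, 0, 0.4], [0.2, 0.012, 0, 0, 0, 0, 0.4]],
])

```text
t: 15.18
eef_pos: [590.5, 51.1, 136.8]
tcp_rot: [3.141, 0.0, 1.571]
ft_force: [0.3, 0.8, -1.1]
opening: 0.521
grip_force: 30.0
```

Call:
drive_tool([
  [[0.2, 0.012, 0, 0, 0, 0, 0.4], [0.2, 0.017, 0, 0, 0, 0, 0.4], [0.2, 0, 0, 0, 0, 0, 0.4], [0.128, 0, 0, 0, 0, 0, 0.4], [0, 0, 0, 0, 0, 0.052, 0.4]],
])

```text
t: 15.8
eef_pos: [597.3, 233.9, 136.5]
tcp_rot: [3.141, -0.0, 1.408]
ft_force: [0.5, -0.9, -1.8]
opening: 0.517
grip_force: 30.0
```

Call:
drive_tool([
  [[0, 0, 0, 0, 0, 0.0525, 0.4], [0, 0, 0, 0, 0, 0.0525, 0.4], [0, 0, 0, 0, 0, 0.0525, 0.4], [0, 0, 0, 0, 0, 0.0525, 0.4], [0, 0, 0, 0, 0, 0.0525, 0.4]],
])

```text
t: 16.42
eef_pos: [597.7, 231.5, 136.7]
tcp_rot: [3.141, -0.0, 0.578]
ft_force: [0.3, -0.1, -1.2]
opening: 0.515
grip_force: 30.0
```

Call:
drive_tool([
  [[0, 0, 0, 0, 0, 0.0525, 0.4], [0, 0, 0, 0, 0, 0.0525, 0.4], [0, 0, 0, 0, 0, 0.0525, 0.4], [0, 0, 0, 0, 0, 0, 0.4], [0, 0, 0, 0, 0, 0, 0.4]],
])

```text
t: 17.05
eef_pos: [597.8, 231.5, 136.4]
tcp_rot: [3.142, -0.0, 0.092]
ft_force: [0.3, -0.5, -0.7]
opening: 0.52
grip_force: 30.0
```

Run:
```python
from h import *
p=env.read_camera("wrist");find("wrist",["pan","disc_a","tin"],p);cv2.imwrite("pics/w2.png",p["color"])
```

```text
wrist disc_a 0.76 [599. 231. 111.]
```

View pics/w2.png

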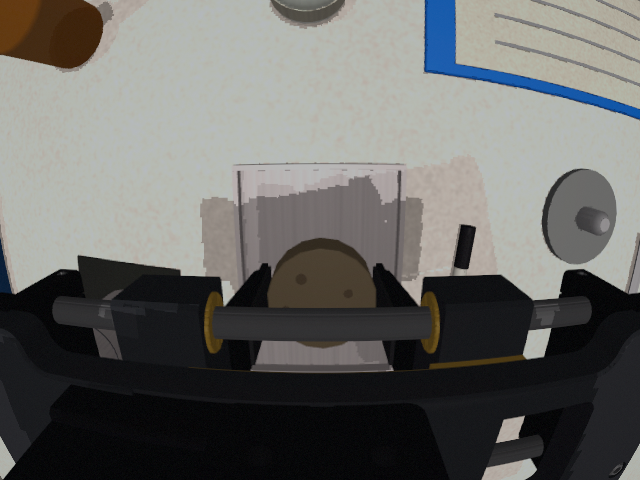

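The disc hangs level at (322,293), and the pan is aligned beneath it between columns 240 and 402. Lowering it now.

Call:
drive_tool([
  [[0, 0, 0.15, 0, 0, 0, 0.4], [0, 0, 0.15, 0, 0, 0, 0.4], [0, 0, 0.09, 0, 0, 0, 0.4], [0, 0, 0.034, 0, 0, 0, 0.4], [0, 0, 0.015, 0, 0, 0, 0.4]],
])

```text
t: 17.88
eef_pos: [598.0, 231.6, 26.5]
tcp_rot: [3.142, -0.0, 0.089]
ft_force: [1.3, 0.7, -0.9]
opening: 0.519
grip_force: 30.0
```

Call:
drive_tool([
  [[0, 0, 0, 0, 0, 0, 0.4], [0, 0, 0, 0, 0, 0, 0.53], [0, 0, 0, 0, 0, 0, 0.6], [0, 0, 0, 0, 0, 0, 0.68], [0, 0, 0, 0, 0, 0, 0.68]],
])

```text
t: 18.5
eef_pos: [597.9, 231.5, 26.5]
tcp_rot: [3.142, -0.0, 0.088]
ft_force: [-0.2, -0.1, -0.8]
opening: 0.674
grip_force: 0.0
```

Call:
drive_tool([
  [[0, 0, -0.08, 0, 0, 0, 0.68], [0, 0, -0.2, 0, 0, 0, 1], [0, 0, -0.2, 0, 0, 0, 1], [0, 0, -0.1, 0, 0, 0.028, 1], [-0.098, -0.174, 0, 0, 0, 0, 1]],
])

```text
t: 19.12
eef_pos: [575.1, 273.9, 175.3]
tcp_rot: [-3.14, -0.006, -0.005]
ft_force: [-0.2, 1.6, -0.4]
opening: 0.986
grip_force: 0.0
```

Call:
drive_tool([
  [[-0.098, -0.174, 0, 0, 0, 0, 1], [-0.098, -0.174, 0, 0, 0, 0, 1], [-0.098, -0.174, 0, 0, 0, 0, 1], [0, 0, 0, 0, 0, 0, 1], [0, 0, 0, 0, 0, 0, 1]],
])

```text
t: 19.75
eef_pos: [499.9, 405.3, 172.3]
tcp_rot: [-3.141, -0.001, 0.001]
ft_force: [0.5, -0.1, 0.2]
opening: 0.999
grip_force: 0.0
```

Run:
```python
from h import *
p=env.read_camera("wrist");find("wrist",["tin","pan","disc_a"],p);find("top",["disc_a"]);find("scene",["disc_a"])
```

```text
wrist tin 0.63 [501. 405.   2.]
wrist pan 0.89 [560. 229.  -5.]
wrist disc_a 0.74 [599. 231.   2.]
top disc_a 0.76 [601. 232.   3.]
top disc_a 0.67 [ 382. -276.    3.]
scene disc_a 0.62 [597. 231.   6.]
scene disc_a 0.55 [ 384. -275.   -5.]
```

Call:
drive_tool([
  [[0, 0, 0.2, 0, 0, 0, 1], [0, 0, 0.15, 0, 0, 0, 1], [0, 0, 0.057, 0, 0, 0, 1], [0, 0, 0, 0, 0, 0, 0.6], [0, 0, 0, 0, 0, 0, 0.5]],
])

```text
t: 20.78
eef_pos: [500.4, 405.9, 71.1]
tcp_rot: [-3.14, -0.002, 0.0]
ft_force: [0.6, 0.4, 1.2]
opening: 0.842
grip_force: 0.0
```

Call:
drive_tool([
  [[0, 0, 0, 0, 0, 0, 0.4], [0, 0, 0, 0, 0, 0, 0.4], [0, 0, 0, 0, 0, 0, 0.4], [0, 0, 0, 0, 0, 0, 0.4]],
])

```text
t: 21.28
eef_pos: [499.9, 405.6, 70.2]
tcp_rot: [-3.141, -0.001, 0.0]
ft_force: [-1.4, -1.5, 4.9]
opening: 0.583
grip_force: 30.0
```

Call:
drive_tool([
  [[0, 0, -0.06, 0, 0, 0, 0.4], [0, 0, -0.15, 0, 0, 0, 0.4], [0, 0, -0.19, 0, 0, 0, 0.4], [0, 0.1, 0, 0, 0, 0, 0.4], [0, 0.2, 0, 0, 0, 0, 0.4]],
])

```text
t: 21.9
eef_pos: [499.6, 330.7, 170.7]
tcp_rot: [-3.141, -0.002, 0.002]
ft_force: [0.8, -0.2, -2.1]
opening: 0.591
grip_force: 30.0
```

Call:
drive_tool([
  [[0.01, 0.2, 0, 0, 0, 0, 0.4], [0.01, 0.2, 0, 0, 0, 0, 0.4], [0.01, 0.2, 0, 0, 0, 0, 0.4], [0.01, 0.2, 0, 0, 0, 0, 0.4], [0.006, 0.2, 0, 0, 0, 0, 0.4]],
])

```text
t: 22.52
eef_pos: [511.3, 79.0, 170.3]
tcp_rot: [3.142, -0.001, 0.0]
ft_force: [0.4, -0.2, -1.6]
opening: 0.584
grip_force: 30.0
```

Call:
drive_tool([
  [[0, 0.2, 0, 0, 0, 0, 0.4], [0, 0.2, 0, 0, 0, 0, 0.4], [0, 0.2, 0, 0, 0, 0, 0.4], [0, 0.2, 0, 0, 0, 0, 0.4], [0, 0.2, 0, 0, 0, 0, 0.4]],
])

```text
t: 23.15
eef_pos: [511.2, -171.1, 170.4]
tcp_rot: [3.141, -0.001, 0.0]
ft_force: [0.7, -0.2, -2.1]
opening: 0.586
grip_force: 30.0
```

Call:
drive_tool([
  [[0, 0.123, 0, 0, 0, 0, 0.4], [0, 0.1, 0, 0, 0, 0, 0.4], [0, 0, 0, 0, 0, 0, 0.4], [0, 0, 0, 0, 0, 0, 0.4]],
])

```text
t: 23.65
eef_pos: [511.3, -224.6, 169.9]
tcp_rot: [-3.141, 0.0, 0.0]
ft_force: [-0.6, 0.2, -1.3]
opening: 0.586
grip_force: 30.0
```

Call:
drive_tool([
  [[0, 0, 0.15, 0, 0, 0, 0.4], [0, 0, 0.15, 0, 0, 0, 0.4], [0, 0, 0.06, 0, 0, 0, 0.4], [0, 0, 0.025, 0, 0, 0, 0.4], [0, 0, 0.009, 0, 0, 0, 0.4]],
])

```text
t: 24.28
eef_pos: [511.9, -225.2, 71.8]
tcp_rot: [3.141, -0.001, 0.001]
ft_force: [0.6, -0.1, -0.8]
opening: 0.585
grip_force: 30.0
```

Call:
drive_tool([
  [[0, 0, 0, 0, 0, 0, 0.4], [0, 0, 0, 0, 0, 0, 0.7], [0, 0, 0, 0, 0, 0, 1], [0, 0, 0, 0, 0, 0, 1], [0, 0, 0, 0, 0, 0, 1]],
])

```text
t: 24.9
eef_pos: [511.4, -225.3, 71.2]
tcp_rot: [3.141, -0.0, 0.0]
ft_force: [-0.2, 0.3, 0.2]
opening: 0.946
grip_force: 0.0
```

Call:
drive_tool([
  [[0, 0, -0.1, 0, 0, 0, 1], [0, 0, -0.2, 0, 0, 0, 1], [0, 0, -0.1, 0, 0, 0, 1], [-0.17, 0.066, 0, 0, 0, 0, 1], [-0.17, 0.066, 0, 0, 0, 0, 1]],
])

```text
t: 25.52
eef_pos: [425.5, -258.3, 171.4]
tcp_rot: [3.141, -0.001, 0.001]
ft_force: [-0.3, -0.0, -0.2]
opening: 0.997
grip_force: 0.0
```

Call:
drive_tool([
  [[-0.172, 0.065, 0, 0, 0, 0, 1], [0, 0, 0, 0, 0, 0, 1], [0, 0, 0, 0, 0, 0, 1]],
])

```text
t: 25.9
eef_pos: [383.8, -274.7, 171.3]
tcp_rot: [3.141, -0.001, -0.0]
ft_force: [0.0, 0.3, -0.9]
opening: 1.001
grip_force: 0.0
```

Run:
```python
from h import *
p=env.read_camera("wrist");find("wrist",["tin","stand","disc_b"],p);cv2.imwrite("pics/w3.png",p["color"]);find("scene",["tin"]);find("top",["tin"])
```

```text
wrist tin 0.6 [ 514. -225.    4.]
wrist stand 0.77 [ 563. -227.   -2.]
wrist disc_b 0.89 [ 385. -274.   -6.]
scene tin 0.95 [ 513. -226.    0.]
top tin 0.65 [ 514. -226.    4.]
```

View pics/w3.png

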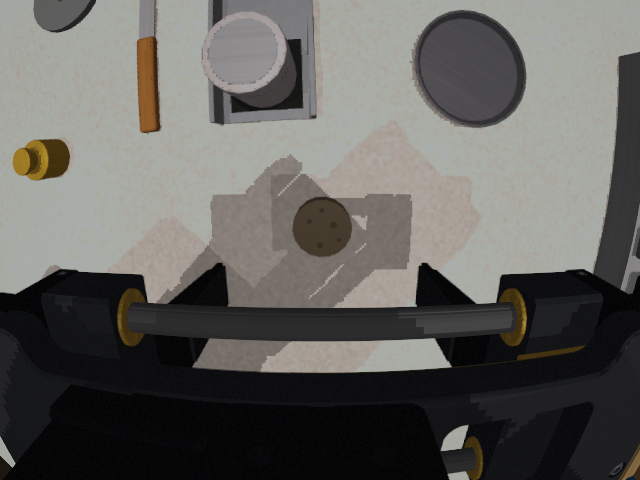

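The tin stands upright on its patch at (255,60), and disc_b is centred at (322,226). Grasping it now.

Call:
drive_tool([
  [[0, 0, 0.2, 0, 0, 0, 1], [0, 0, 0.2, 0, 0, 0, 1], [0, 0, 0.12, 0, 0, 0, 1], [0, 0, 0.05, 0, 0, 0, 1], [0, 0, 0.021, 0, 0, 0, 1]],
])

```text
t: 26.92
eef_pos: [383.6, -274.6, 23.3]
tcp_rot: [-3.142, 0.0, 0.0]
ft_force: [0.4, -0.2, 0.7]
opening: 1.001
grip_force: 0.0
```

Call:
drive_tool([
  [[0, 0, 0, 0, 0, 0, 0.6], [0, 0, 0, 0, 0, 0, 0.5], [0, 0, 0, 0, 0, 0, 0.4], [0, 0, 0, 0, 0, 0, 0.4], [0, 0, 0, 0, 0, 0, 0.4]],
])

```text
t: 27.55
eef_pos: [383.5, -274.6, 23.5]
tcp_rot: [3.141, -0.0, 0.0]
ft_force: [-0.5, -0.9, -0.1]
opening: 0.527
grip_force: 0.8
```

Call:
drive_tool([
  [[0, 0, 0, 0, 0, 0, 0.4], [0, 0, 0, 0, 0, 0, 0.4]],
])

```text
t: 27.8
eef_pos: [383.5, -274.6, 23.5]
tcp_rot: [3.141, -0.0, 0.0]
ft_force: [-0.3, 0.2, 4.3]
opening: 0.52
grip_force: 30.0
```

Call:
drive_tool([
  [[0, 0, -0.05, 0, 0, 0, 0.4], [0, 0, -0.15, 0, 0, 0, 0.4], [0, 0, -0.2, 0, 0, 0, 0.4], [0, 0, -0.1, 0, 0, 0, 0.4], [0.03, -0.1, 0, 0, 0, 0, 0.4]],
])

```text
t: 28.42
eef_pos: [391.4, -250.5, 150.9]
tcp_rot: [3.138, -0.003, -0.002]
ft_force: [0.2, 0.1, -1.4]
opening: 0.518
grip_force: 30.0
```

Call:
drive_tool([
  [[0.058, -0.2, 0, 0, 0, 0, 0.4], [0.058, -0.2, 0, 0, 0, 0, 0.4], [0.058, -0.2, 0, 0, 0, 0, 0.4], [0.058, -0.2, 0, 0, 0, 0, 0.4], [0.058, -0.2, 0, 0, 0, 0, 0.4]],
])

```text
t: 29.05
eef_pos: [463.5, 2.2, 149.1]
tcp_rot: [3.141, -0.0, 0.0]
ft_force: [0.8, -1.0, -0.7]
opening: 0.518
grip_force: 30.0
```

Call:
drive_tool([
  [[0.058, -0.2, 0, 0, 0, 0, 0.4], [0.058, -0.2, 0, 0, 0, 0, 0.4], [0.058, -0.2, 0, 0, 0, 0, 0.4], [0.058, -0.2, 0, 0, 0, 0, 0.4], [0.034, -0.1, 0, 0, 0, 0, 0.4]],
])

```text
t: 29.68
eef_pos: [529.8, 227.9, 148.9]
tcp_rot: [-3.141, -0.0, 0.002]
ft_force: [0.2, -0.6, -2.1]
opening: 0.522
grip_force: 30.0
```

Call:
drive_tool([
  [[0, 0, 0, 0, 0, -0.028, 0.4], [0, 0, 0, 0, 0, 0, 0.4], [0, 0, 0, 0, 0, 0, 0.4]],
])

```text
t: 30.05
eef_pos: [529.7, 225.2, 148.7]
tcp_rot: [3.141, -0.0, 0.086]
ft_force: [-0.1, -0.3, -1.1]
opening: 0.52
grip_force: 30.0
```

Run:
```python
from h import *
p=env.read_camera("wrist");find("wrist",["disc_a","pan","disc_b"],p);cv2.imwrite("pics/w4.png",p["color"])
```

```text
wrist disc_a 0.81 [600. 230.   3.]
wrist disc_a 0.72 [530. 227. 122.]
wrist pan 0.66 [561. 231.  -3.]
wrist disc_b 0.81 [600. 230.   3.]
wrist disc_b 0.72 [530. 227. 122.]
```

View pics/w4.png

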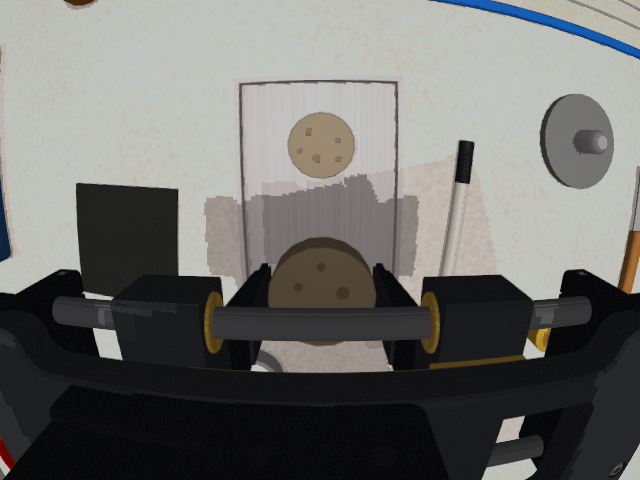

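Disc_a lies flat in the pan at (322,145), and disc_b is held level above the near half. Lowering it now.

Call:
drive_tool([
  [[0, 0, 0.15, 0, 0, 0, 0.4], [0, 0, 0.17, 0, 0, 0, 0.4], [0, 0, 0.11, 0, 0, 0, 0.4], [0, 0, 0.038, 0, 0, 0, 0.4], [0, 0, 0.015, 0, 0, 0, 0.4]],
])

```text
t: 30.88
eef_pos: [530.0, 225.5, 27.7]
tcp_rot: [3.142, -0.0, 0.088]
ft_force: [0.3, -0.3, -0.8]
opening: 0.516
grip_force: 30.0
```

Call:
drive_tool([
  [[0, 0, 0, 0, 0, 0, 0.4], [0, 0, 0, 0, 0, 0, 0.53], [0, 0, 0, 0, 0, 0, 0.6], [0, 0, 0, 0, 0, 0, 0.68], [0, 0, 0, 0, 0, 0, 0.68]],
])

```text
t: 31.5
eef_pos: [529.8, 225.5, 27.7]
tcp_rot: [3.142, -0.0, 0.088]
ft_force: [-0.7, 0.3, 0.8]
opening: 0.673
grip_force: 0.0
```

Call:
drive_tool([
  [[0, 0, -0.08, 0, 0, 0, 0.68], [0, 0, -0.2, 0, 0, 0, 1], [0, 0, -0.2, 0, 0, 0, 1], [0, 0, -0.1, 0, 0, 0.028, 1], [-0.2, -0.069, 0, 0, 0, 0, 1]],
])

```text
t: 32.12
eef_pos: [481.8, 242.6, 174.4]
tcp_rot: [-3.14, -0.005, -0.003]
ft_force: [0.0, 1.0, -1.6]
opening: 0.988
grip_force: 0.0
```

Call:
drive_tool([
  [[-0.2, -0.069, 0, 0, 0, 0, 1], [-0.2, -0.068, 0, 0, 0, 0, 1], [0, 0, 0, 0, 0, 0, 1], [0, 0, 0, 0, 0, 0, 1]],
])

```text
t: 32.62
eef_pos: [380.3, 277.2, 172.9]
tcp_rot: [-3.141, -0.001, 0.001]
ft_force: [-0.5, 0.6, 0.1]
opening: 1.001
grip_force: 0.0
```

Run:
```python
from h import *
p=env.read_camera("wrist");find("wrist",["ring","disc_b"],p);cv2.imwrite("pics/w5.png",p["color"])
```

```text
wrist disc_b 0.7 [533. 227.  -1.]
```

View pics/w5.png

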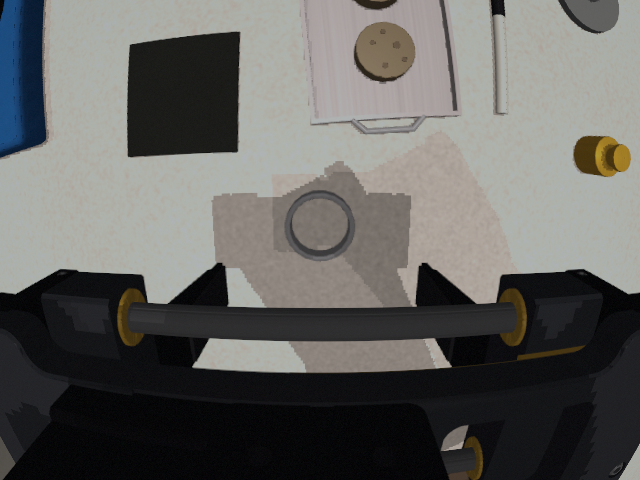

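The ring is centred at (320,226), and both discs lie in the pan. Grasping the ring.

Call:
drive_tool([
  [[0, 0, 0.2, 0, 0, 0, 1], [0, 0, 0.2, 0, 0, 0, 1], [0, 0, 0.12, 0, 0, 0, 1], [0, 0, 0.05, 0, 0, 0, 1], [0, 0, 0.024, 0, 0, 0, 1]],
])

```text
t: 33.4
eef_pos: [380.3, 276.8, 23.8]
tcp_rot: [3.141, 0.0, -0.0]
ft_force: [0.6, -0.2, 0.1]
opening: 1.0
grip_force: 0.0
```

Call:
drive_tool([
  [[0, 0, 0, 0, 0, 0, 0.7], [0, 0, 0, 0, 0, 0, 0.6], [0, 0, 0, 0, 0, 0, 0.5], [0, 0, 0, 0, 0, 0, 0.5], [0, 0, 0, 0, 0, 0, 0.5]],
])

```text
t: 34.02
eef_pos: [380.0, 277.1, 24.5]
tcp_rot: [-3.141, -0.001, 0.0]
ft_force: [-0.5, 1.4, 6.3]
opening: 0.628
grip_force: 30.0
```

Call:
drive_tool([
  [[0, 0, 0, 0, 0, 0, 0.5], [0, 0, 0, 0, 0, 0, 0.5]],
])

```text
t: 34.28
eef_pos: [380.0, 277.2, 24.5]
tcp_rot: [-3.141, -0.001, 0.0]
ft_force: [0.0, 0.2, 5.5]
opening: 0.627
grip_force: 30.0
```

Call:
drive_tool([
  [[0, 0, -0.05, 0, 0, 0, 0.5], [0, 0, -0.15, 0, 0, 0, 0.5], [0, 0, -0.2, 0, 0, 0, 0.5], [0, 0, -0.1, 0, 0, 0, 0.5], [0.128, 0.1415, 0, 0, 0, 0, 0.5]],
])

```text
t: 34.9
eef_pos: [411.5, 242.7, 151.8]
tcp_rot: [-3.14, -0.004, 0.004]
ft_force: [0.3, 0.7, -1.0]
opening: 0.629
grip_force: 30.0
```

Call:
drive_tool([
  [[0.128, 0.1415, 0, 0, 0, 0, 0.5], [0.128, 0.1415, 0, 0, 0, 0, 0.5], [0.128, 0.1415, 0, 0, 0, 0, 0.5], [0.128, 0.1415, 0, 0, 0, 0, 0.5], [0.128, 0.1415, 0, 0, 0, 0, 0.5]],
])

```text
t: 35.52
eef_pos: [572.5, 63.4, 149.8]
tcp_rot: [3.142, 0.0, 0.0]
ft_force: [-0.2, 0.7, -0.8]
opening: 0.629
grip_force: 30.0
```

Call:
drive_tool([
  [[0.128, 0.1415, 0, 0, 0, 0, 0.5], [0.128, 0.1415, 0, 0, 0, 0, 0.5], [0, 0, 0, 0, 0, 0, 0.5], [0, 0, 0, 0, 0, 0, 0.5]],
])

```text
t: 36.02
eef_pos: [635.1, -5.8, 149.3]
tcp_rot: [-3.141, 0.001, -0.0]
ft_force: [-0.2, 1.0, -1.0]
opening: 0.628
grip_force: 30.0
```

Run:
```python
from h import *
p=env.read_camera("wrist");find("wrist",["ring","post","weight"],p);cv2.imwrite("pics/w6.png",p["color"])
```

```text
wrist ring 0.68 [ 564. -228.   -1.]
wrist post 0.85 [635.  -9.  -2.]
wrist post 0.48 [563. 231.  -6.]
```

View pics/w6.png

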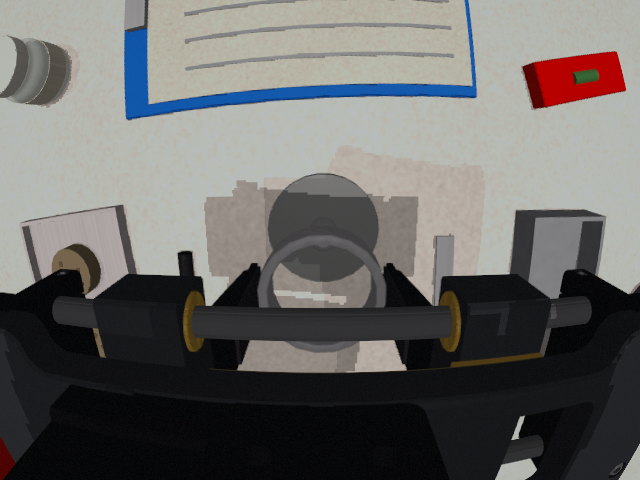

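The ring is held level at (322,290) and the post base is centred at (323,226), so they are aligned. Lowering it over the post.

Call:
drive_tool([
  [[0, 0.006, 0.15, 0, 0, 0, 0.5], [0, 0, 0.12, 0, 0, 0, 0.5], [0, 0, 0.1, 0, 0, 0, 0.5], [0, 0, 0.06, 0, 0, 0, 0.5], [0, 0, 0.024, 0, 0, 0, 0.5]],
])

```text
t: 36.85
eef_pos: [635.7, -7.1, 35.2]
tcp_rot: [3.142, 0.0, 0.001]
ft_force: [-0.1, 0.0, -0.2]
opening: 0.626
grip_force: 30.0
```

Call:
drive_tool([
  [[0, 0, 0, 0, 0, 0, 0.5], [0, 0, 0, 0, 0, 0, 0.65], [0, 0, 0, 0, 0, 0, 0.75], [0, 0, 0, 0, 0, 0, 0.9], [0, 0, 0, 0, 0, 0, 0.9]],
])

```text
t: 37.48
eef_pos: [635.9, -7.5, 35.8]
tcp_rot: [3.141, -0.0, 0.0]
ft_force: [-0.5, 0.2, 0.9]
opening: 0.879
grip_force: 0.0
```

Call:
drive_tool([
  [[0, 0, -0.1, 0, 0, 0, 0.9], [0, 0, -0.2, 0, 0, 0, 1], [0, 0, -0.2, 0, 0, 0, 1], [-0.183, -0.009, 0, 0, 0, 0, 1], [-0.183, -0.009, 0, 0, 0, 0, 1]],
])

```text
t: 38.1
eef_pos: [543.2, -3.0, 161.1]
tcp_rot: [3.141, -0.001, 0.0]
ft_force: [0.1, 0.0, -0.8]
opening: 0.997
grip_force: 0.0
```

Call:
drive_tool([
  [[-0.183, -0.009, 0, 0, 0, 0, 1], [-0.182, -0.009, 0, 0, 0, 0, 1], [0, 0, 0, 0, 0, 0, 1], [0, 0, 0, 0, 0, 0, 1]],
])

```text
t: 38.6
eef_pos: [453.9, 1.4, 161.0]
tcp_rot: [3.141, -0.001, 0.0]
ft_force: [0.3, -0.8, 1.2]
opening: 1.001
grip_force: 0.0
```

Run:
```python
from h import *
p=env.read_camera("wrist");find("wrist",["ring","post","weight"],p);cv2.imwrite("pics/w7.png",p["color"])
```

```text
wrist post 0.91 [637. -10.  -1.]
wrist weight 0.77 [457.  -1.  -7.]
```

View pics/w7.png

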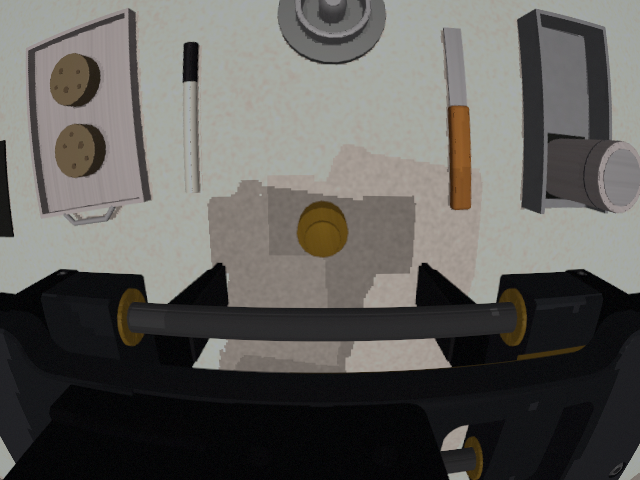

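The ring lies on the post base at (331,15), and the weight is centred at (322,230). Grasping it.

Call:
drive_tool([
  [[0.004, 0, 0.2, 0, 0, 0, 1], [0, 0, 0.18, 0, 0, 0, 1], [0, 0, 0.1, 0, 0, 0, 1], [0, 0, 0.05, 0, 0, 0, 1], [0, 0, 0.018, 0, 0, 0, 1]],
])

```text
t: 39.42
eef_pos: [454.3, 1.5, 23.2]
tcp_rot: [3.142, 0.0, 0.0]
ft_force: [0.8, -0.6, -0.2]
opening: 1.005
grip_force: 0.0
```

Call:
drive_tool([
  [[0, 0, 0, 0, 0, 0, 0.6], [0, 0, 0, 0, 0, 0, 0.5], [0, 0, 0, 0, 0, 0, 0.3], [0, 0, 0, 0, 0, 0, 0.3], [0, 0, 0, 0, 0, 0, 0.3]],
])

```text
t: 40.05
eef_pos: [454.2, 1.5, 23.8]
tcp_rot: [3.141, -0.0, 0.0]
ft_force: [-0.8, -0.2, -0.8]
opening: 0.534
grip_force: 0.0
```

Call:
drive_tool([
  [[0, 0, 0, 0, 0, 0, 0.3], [0, 0, 0, 0, 0, 0, 0.3], [0, 0, 0, 0, 0, 0, 0.3]],
])

```text
t: 40.42
eef_pos: [454.1, 1.4, 23.7]
tcp_rot: [3.141, -0.0, 0.0]
ft_force: [-0.5, -1.0, 1.2]
opening: 0.414
grip_force: 30.0
```

Call:
drive_tool([
  [[0, 0, -0.05, 0, 0, 0, 0.3], [0, 0, -0.2, 0, 0, 0, 0.3], [0, 0, -0.2, 0, 0, 0, 0.3], [0, 0, -0.2, 0, 0, 0, 0.3], [0.012, 0.1, 0, 0, 0, 0, 0.3]],
])

```text
t: 41.05
eef_pos: [457.8, -23.0, 190.0]
tcp_rot: [3.14, -0.006, 0.002]
ft_force: [-0.7, 0.1, -4.9]
opening: 0.412
grip_force: 30.0
```

Call:
drive_tool([
  [[0.04, 0.2, 0, 0, 0, 0, 0.3], [0.04, 0.2, 0, 0, 0, 0, 0.3], [0.04, 0.2, 0, 0, 0, 0, 0.3], [0.04, 0.2, 0, 0, 0, 0, 0.3], [0.04, 0.2, 0, 0, 0, 0, 0.3]],
])

```text
t: 41.68
eef_pos: [506.9, -274.8, 186.6]
tcp_rot: [-3.141, 0.0, 0.0]
ft_force: [0.5, 0.5, -4.1]
opening: 0.414
grip_force: 30.0
```

Call:
drive_tool([
  [[0.04, 0.2, 0, 0, 0, 0, 0.3], [0.04, 0.2, 0, 0, 0, 0, 0.3], [0, 0.134, 0, 0, 0, 0, 0.3], [0, 0, 0, 0, 0, 0, 0.3], [0, 0, 0, 0, 0, 0, 0.3]],
])

```text
t: 42.3
eef_pos: [526.8, -406.2, 186.1]
tcp_rot: [-3.141, 0.001, 0.0]
ft_force: [0.2, 0.4, -5.0]
opening: 0.413
grip_force: 30.0
```

Run:
```python
from h import *
p=env.read_camera("wrist");find("wrist",["dish","weight"],p);cv2.imwrite("pics/w8.png",p["color"])
```

```text
wrist dish 0.87 [ 524. -405.   -2.]
wrist weight 0.72 [ 527. -406.  157.]
```

View pics/w8.png

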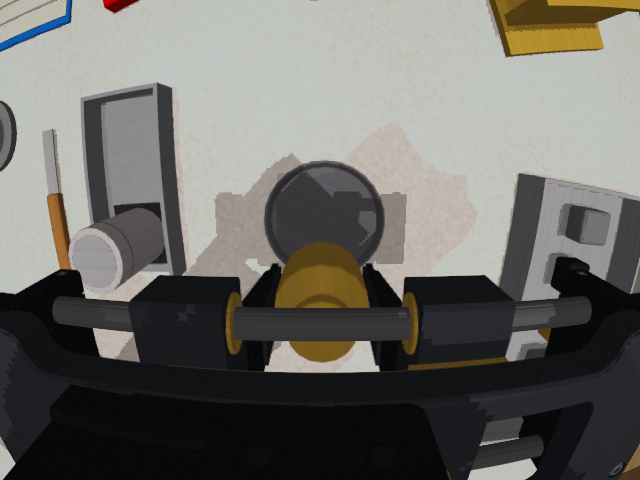

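The dish is centred at (324,215) beneath the level weight. Lowering it.

Call:
drive_tool([
  [[0, 0, 0.18, 0, 0, 0, 0.3], [0, 0, 0.2, 0, 0, 0, 0.3], [0, 0, 0.15, 0, 0, 0, 0.3], [0, 0, 0.07, 0, 0, 0, 0.3], [0, 0, 0.032, 0, 0, 0, 0.3]],
])

```text
t: 43.08
eef_pos: [527.6, -406.8, 28.1]
tcp_rot: [3.141, -0.0, 0.001]
ft_force: [0.2, -0.3, -3.5]
opening: 0.413
grip_force: 30.0
```

Call:
drive_tool([
  [[0, 0, 0, 0, 0, 0, 0.3], [0, 0, 0, 0, 0, 0, 0.45], [0, 0, 0, 0, 0, 0, 0.6], [0, 0, 0, 0, 0, 0, 0.6], [0, 0, 0, 0, 0, 0, 0.6]],
])

```text
t: 43.7
eef_pos: [527.3, -407.1, 28.5]
tcp_rot: [3.141, -0.0, 0.0]
ft_force: [-0.2, -0.5, 1.0]
opening: 0.599
grip_force: 0.0
```

Call:
drive_tool([
  [[0, 0, -0.1, 0, 0, 0, 0.6], [0, 0, -0.2, 0, 0, 0, 0.6], [0, 0, -0.2, 0, 0, 0, 0.6], [0, 0, -0.15, 0, 0, 0, 0.6], [-0.2, 0.1, 0, 0, 0, 0, 0.6]],
])

```text
t: 44.32
eef_pos: [479.4, -431.9, 193.9]
tcp_rot: [3.137, -0.004, 0.004]
ft_force: [0.5, -0.3, -0.2]
opening: 0.601
grip_force: 0.0
```

Run:
```python
from h import *
p=env.read_camera("scene");cv2.imwrite("pics/s2.png",p["color"])
N="tin disc_a ring weight post dish pan stand".split()
find("scene",N,p);find("top",N);print(env.state()["t"])
```

```text
scene tin 0.79 [ 514. -227.    2.]
scene disc_a 0.71 [595. 231.   8.]
scene disc_a 0.68 [528. 225.   2.]
scene ring 0.6 [635.  -9.  11.]
scene weight 0.7 [ 526. -408.    3.]
scene post 0.64 [601. 231.   7.]
scene post 0.62 [642.  -5.  -4.]
scene dish 0.65 [ 526. -407.   -0.]
scene pan 0.8 [562. 231.   0.]
top disc_a 0.73 [ 526. -406.    2.]
top disc_a 0.71 [530. 230.   3.]
top ring 0.73 [641.  -6.   5.]
top weight 0.67 [ 529. -408.    5.]
top post 0.83 [639.  -4.  -0.]
top dish 0.8 [ 527. -405.    4.]
top dish 0.43 [638.  -6.   0.]
top pan 0.62 [568. 229.  -2.]
top stand 0.68 [ 565. -221.   -2.]
top stand 0.5 [ 528. -407.    4.]
45.225
```

View pics/s2.png

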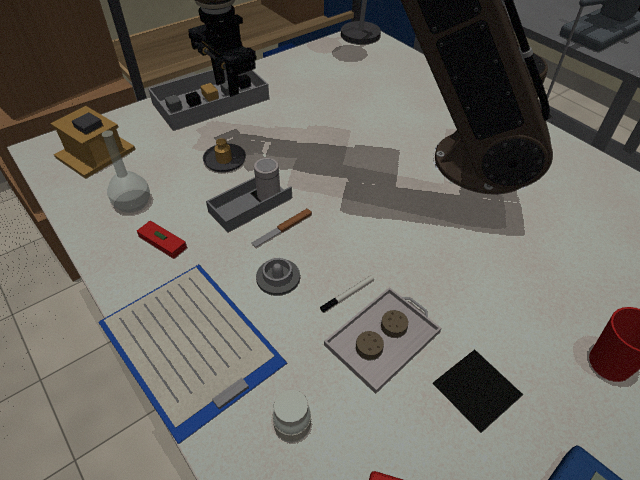

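The picture shows both discs flat in the pan at (370,345) and (395,322), and the ring on the post at (278,273). The weight is upright in the dish at (223,155), and the tin is back at the stand front at (266,175). The arm is clear.

```bash
python3 -c "
from cell import env
print(env.job_done())"
```

```text
the job is handed in; nothing more can be done
None
```

I handed the job in at about 45 s; the judge returned no verdict, but the last camera check showed both discs flat in the pan, the ring on the post base, the weight upright in the dish, the tin back at the front of the stand, and the arm clear of everything.

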